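# Pointing check before a mixer run

## Task

Do the pointing check before the mixer run: with a downward-pointing tool, point at the lid of the lowest (widest) of the three lidded steel cups, fingertips a couple of centimetres above its middle, and stay there for two seconds without touching it. Then point in the same way at the round dial gauge on the instrument's panel for two seconds, again without touching. Finally press the larger white push button on that panel all the way down with the fingertips, let it spring back up and move clear; leave the cups, the bottle, the spatula, the small button and the knob alone.

Things in the scene. Friction and masses are not known exactly. Their poses are not given: they have to be found in the camera images.
- low_cup: Loose lidded stainless sample cup, a plain upright cylinder with a flat black lid: 76 mm across the lid, 45 mm tall, the lowest and widest of the three. Origin at the centre of its underside, z up. The three cups stand in shuffled places on the right-hand side of the bench (mostly -y), any two at least 100 mm apart between centres. This is the cup to point at.
- low_cup_lid (a point): Centre of the top face of the low cup's lid, 45 mm above the bench; its z axis is up.
- middle_cup: Loose lidded stainless sample cup, a plain upright cylinder with a flat black lid: 54 mm across the lid, 85 mm tall, the middle one of the three. Origin at the centre of its underside, z up. The three cups stand in shuffled places on the right-hand side of the bench (mostly -y), any two at least 100 mm apart between centres. Leave alone.
- tall_cup: Loose lidded stainless sample cup, a plain upright cylinder with a flat black lid: 44 mm across the lid, 125 mm tall, the tallest and narrowest of the three. Origin at the centre of its underside, z up. The three cups stand in shuffled places on the right-hand side of the bench (mostly -y), any two at least 100 mm apart between centres. Leave alone.
- wash_bottle: Loose white plastic bottle with a red cap, 66 mm across and 160 mm tall, beyond the cups, beside the instrument. Origin at the centre of its underside. Leave alone.
- spatula: Loose spatula with a wooden handle lying flat on the bench on the far right, 180 mm long, its origin at mid-length on the bench. Leave alone.
- instrument: Fixed instrument on the bench's left, turned up to 0.3 rad. Its aluminium panel box is 240 mm (x) by 180 mm (y), its level top 98 mm up; origin under that box's centre, z up, x away from the robot at yaw 0. On top, in its frame, mm: gauge (72, 28), large button (-65, -40), small button (-65, 45), knob (70, -52), flat black display between.
- instrument_column (a point): Top of the brass column (50 mm square) that stands left of the panel box, 315 mm above the bench; part of the fixed instrument. From here a steel head, 90 mm wide and 50 mm thick, runs 180 mm farther left (the instrument's +y) over a small steel pot. Keep the arm to the right of it.
- gauge: Round dial gauge fixed on the panel, pale face in a dark ring, 60 mm across, 19 mm tall. Origin at the centre of its underside. Point at it, do not touch.
- gauge_face (a point): Centre of the gauge's face, 117 mm above the bench; its z axis is up.
- start_button_top (a point): Centre of the top of the larger round white push button (cap 36 mm across) in its dark housing on the panel, about 120 mm above the bench when up; it presses straight down.
- start_button (a joint): Travel of the larger button in m: 0 is up, 0.006 fully down, which takes 4 N; it springs back when released.
- small_button (a joint): Travel of the smaller white button (cap 18 mm across), 85 mm to the left of the larger one: 0 is up, 0.005 fully down. Leave alone.
- speed_knob (a joint): Turn of the small black bar knob on the panel in rad (32 mm across, its top no more than 45 mm above the panel). Leave alone.
Things that resemble listed ones, but are neither listed nor needed, are in the scene too. What is shaped like the low_cup but green or turquoise is not meant.

How it is judged:
By the outcome, as a careful person would: the job done as asked, in the order asked, and still so for the second after the job is handed in, with the robot touching nothing.
It also fails if it takes over 54 s, if anything falls off the work surface, if the arm or the gripper's body presses on something with over 40 N, if the wrist force passes 120 N, or if a joint passes its speed limit or range.

## Robot

A 7-joint arm with a two-finger parallel gripper is mounted at the origin on the work surface. World frame = base frame: x ahead of the robot, y to its left, z up, the work surface at z = 0. Lengths are in m, angles in degrees, forces in N, time in s.
With the tool pointing down it reaches from about 0.425 to 0.8 m from the base axis. Payload 8.3 kg.
Tool frame: the origin (TCP) lies between the finger pads, 19 mm behind the fingertips; this is the grasp point; z points along the fingers, y is the line along which they close (so a half turn about z gives the same grasp; the last joint's range is limited). The gripper opens to 85 mm and grips with 20 to 120 N. Pads are 22 mm wide; open, the fingers measure 114 mm over their backs; the gripper's body (76 mm by 85 mm) begins 54 mm behind the grasp point. The pads swing forward as they close: fully open they stand 13 mm farther back than shut.
Start: joints at [71.339, 21.967, 0.94, 78.501, -0.361, 79.538, -2.664], TCP at [0.162, -0.604, 0.25] pointing down, gripper open.
Joint ranges: [-169.22, 169.22], [-14.56, 117.87], [-87.37, 89.26], [10.42, 133.3], [-82.24, 262.24], [0.94, 117.77], [-172.7, 172.7]. Speed limits (degrees/s): [136.94, 136.94, 172.46, 172.46, 180, 180, 180].

## Interface

Orientations are given as [roll, pitch, yaw] about the fixed x, y, z axes, in that order (R = Rz(yaw) Ry(pitch) Rx(roll)).
In Python, from rig import arm gives the robot as it stands.
- The arm moves only by the shell command python3 -m creep 'ROWS' [OPENING] [FORCE]. ROWS is text: rows parted by semicolons, each of 6 numbers parted by spaces: the shift along the tool's x, y, z in mm, then the turn, a rotation vector about the tool's x, y, z in rad. In form: tx ty tz rx ry rz; .... A call has 1 to 8 rows; each row is the pose to reach, as a shift and turn from the pose commanded when the call began, along the tool's axes at that moment; what a row does not reach only later rows make up. A row lasts 1/10 s, in which the tool goes at most 50 mm and 8.59 degrees, less where a joint would pass 70% of its speed; a pose out of reach is approached as far as the arm can. A call with a gripper value outside its range is refused whole. OPENING is the finger opening in mm, from 0 to 85.4, set as the call begins (- or left out, the last holds). The fingers move at their own pace and stop on an object; FORCE is the grip in N (left out, the last holds). Time passes only in rows, so rows that repeat a pose let the fingers close. It gives the time, the measured TCP pose, the force, the opening and the grip force at its end, in the units of the state.
- arm.sense(): the state, without advancing time (a new reading comes with each control period).
- arm.snapshot(name): name is "scene" or "top"; returns (picture, depth): 420x560x3 uint8, red, green, blue; 420x560 float32, m along the optical axis (not along the pixel's ray), 0 where there is no reading.
- arm.camera_params(name): a dict with "camera_matrix" (3x3 intrinsics, pixels), "k1" (the pictures are not rectified: a ray, as slopes to the right and down, at radius r is drawn at 1 + k1 r^2 times it, then the intrinsics apply), "rvec" (rotation vector, rad) and "tvec" (3), from world to camera coordinates, as OpenCV has them. Camera axes: x right, y down, z forward; pixel columns grow to the right and rows downward; lengths in m; the calibration is good to about 2 mm. A picture is of the moment at which its call begins. camera_params takes no time and is no camera call.
- arm.close_job(): hands the job in; it is judged then, once.
The state is a dict: "t": time; "joints": joint angles; "qvel": joint speeds; "tau": joint torques, N m; "eef_pos": TCP position; "eef_rot": TCP orientation; "force": force on the tool from outside, world axes, zero at the start; "torque": the same for the moment, N m; "width": finger opening in m; "gripper_force": force on a finger pad.
Only numpy, scipy, OpenCV 4.12 (cv2) and the standard library are available. Lean on these libraries where they do the work, as an engineer would, in place of code of your own. Each camera call takes 0.05 s, during which the arm holds its last target. There are 200 camera calls.

## Working session

There is one attempt and no reset: what is moved stays moved. The work goes in short steps, Python scripts to look and compute and a shell command to move; the robot and the scene stay as the last step left them, time stands still between calls to the robot, and variables do not carry over. Pictures are saved under pics/ and viewed, at most 10 in all, crops included, and the job is handed in when it is done.

```bash
mkdir -p pics; cat > h.py <<'E'
import numpy as np,cv2
from rig import arm
def world(name,depth,u,v):
    p=arm.camera_params(name);K=np.array(p["camera_matrix"],float);k1=float(p["k1"])
    R=cv2.Rodrigues(np.array(p["rvec"],float))[0];t=np.array(p["tvec"],float).ravel()
    x=cv2.undistortPoints(np.array([[[u,v]]],float),K,np.array([k1,0,0,0.]))[0,0]
    r,c=int(round(v)),int(round(u));w=depth[r-2:r+3,c-2:c+3];d=np.median(w[w>0])
    return R.T@(np.array([x[0],x[1],1])*d-t)
def onplane(name,u,v,z):
    p=arm.camera_params(name);K=np.array(p["camera_matrix"],float);k1=float(p["k1"])
    R=cv2.Rodrigues(np.array(p["rvec"],float))[0];t=np.array(p["tvec"],float).ravel()
    x=cv2.undistortPoints(np.array([[[u,v]]],float),K,np.array([k1,0,0,0.]))[0,0]
    d=R.T@np.array([x[0],x[1],1]);o=-R.T@t
    return o+d*(z-o[2])/d[2]
E
python3 - <<'E'
from h import *
for n in("scene","top"):
    im,d=arm.snapshot(n);cv2.imwrite(f"pics/{n}0.png",cv2.resize(im[:,:,::-1],(800,600)));np.save(n+".npy",d)
    cv2.imwrite(f"{n}raw.png",im[:,:,::-1])
s=arm.sense();print(s["t"],s["eef_pos"],s["eef_rot"],s["width"],s["force"])
E
```

```text
0.1 [ 0.16228338 -0.60311411  0.24906452] [-1.79896183e+02  3.19027957e-03  1.50625748e+01] 0.08541447426642601 [ 0.43706946 -0.19098015 -0.4956366 ]
```

View pics/top0.png

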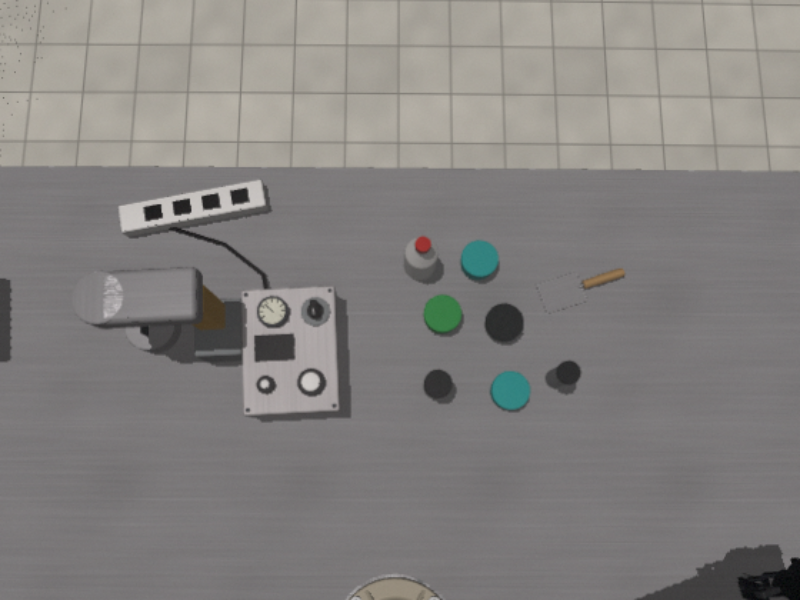

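View pics/scene0.png

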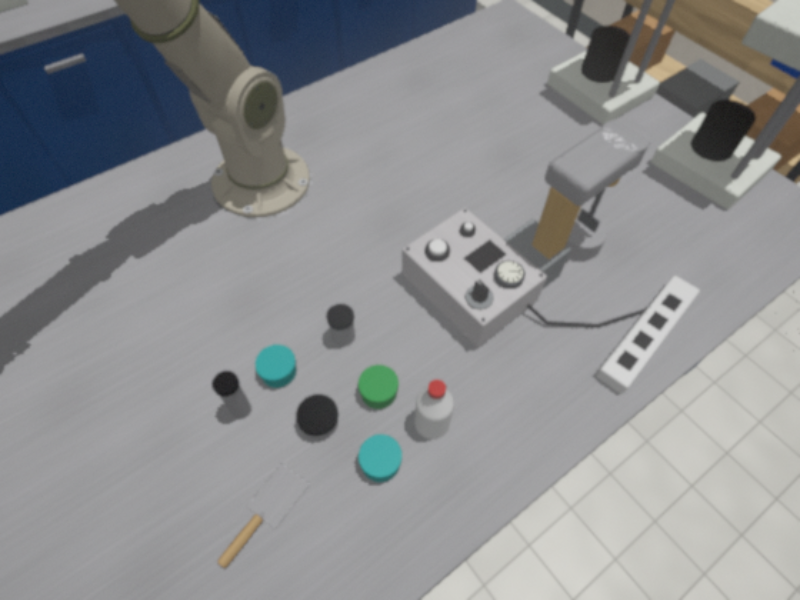

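The top view (800×600) shows the low black cup at (504,323), the middle cup at (438,384) and the tall cup at (568,373). The gauge is at (273,311), the large button at (311,381), the small button at (265,384) and the knob at (315,310). The scene view agrees: low cup (317,415), gauge (510,272), large button (437,247).

```bash
python3 - <<'E'
from h import *
T={"low":(504,323,.045),"mid":(438,384,.085),"tall":(568,373,.125),"gauge":(273,311,.117),"big":(311,381,.12),"small":(265,384,.115),"knob":(315,310,.13),"bottlecap":(423,244,.16),"green":(443,314,.045),"teal":(511,390,.045)}
S={"low":(317,415,.045),"gauge":(510,272,.117),"big":(437,247,.12),"mid":(341,316,.085),"tall":(227,383,.125)}
for n,D in(("top",T),("scene",S)):
    d=np.load(n+".npy")
    for k,(u,v,z) in D.items():
        u,v=(u+.5)*.7-.5,(v+.5)*.7-.5
        print(n,k,world(n,d,u,v).round(4),onplane(n,u,v,z).round(4))
im=cv2.imread("topraw.png")
a=cv2.resize(im[190:300,160:250],None,fx=5,fy=5,interpolation=cv2.INTER_CUBIC)
cv2.imwrite("pics/crop_panel.png",a)
# low lid black blob on depth height
d=np.load("top.npy");g=im.max(2)
m=np.zeros(g.shape,np.uint8)
sub=(g[205:248,330:376]<40).astype(np.uint8)
n,l,st,c=cv2.connectedComponentsWithStats(sub);i=1+st[1:,4].argmax();print(st[i],c[i]+[330,205],onplane("top",*(c[i]+[330,205]),.045))
E
```

```text
top low [ 0.604  -0.2152  0.0436] [ 0.6037 -0.215   0.045 ]
top mid [ 0.4788 -0.0799  0.0847] [ 0.4788 -0.0799  0.085 ]
top tall [ 0.4963 -0.3185  0.1247] [ 0.4963 -0.3185  0.125 ]
top gauge [0.6122 0.2323 0.117 ] [0.6122 0.2323 0.117 ]
top big [0.4803 0.1573 0.1202] [0.4803 0.1573 0.12  ]
top small [0.4744 0.242  0.1203] [0.4749 0.2429 0.115 ]
top knob [0.6099 0.1509 0.1407] [0.612 0.152 0.13 ]
top bottlecap [ 0.7324 -0.049   0.1597] [ 0.7323 -0.049   0.16  ]
top green [ 0.6212 -0.0939  0.046 ] [ 0.6213 -0.0939  0.045 ]
top teal [ 0.471  -0.2252  0.0456] [ 0.4711 -0.2253  0.045 ]
scene low [ 0.611  -0.2188  0.043 ] [ 0.6118 -0.219   0.045 ]
scene gauge [0.6154 0.2316 0.1165] [0.6156 0.2313 0.117 ]
scene big [0.4843 0.1534 0.1201] [0.4842 0.1535 0.12  ]
scene mid [ 0.4857 -0.0807  0.0849] [ 0.4858 -0.0807  0.085 ]
scene tall [ 0.5042 -0.3195  0.1244] [ 0.5045 -0.3195  0.125 ]Traceback (most recent call last):
  File "<stdin>", line 16, in <module>
ValueError: attempt to get argmax of an empty sequence
```

View pics/crop_panel.png

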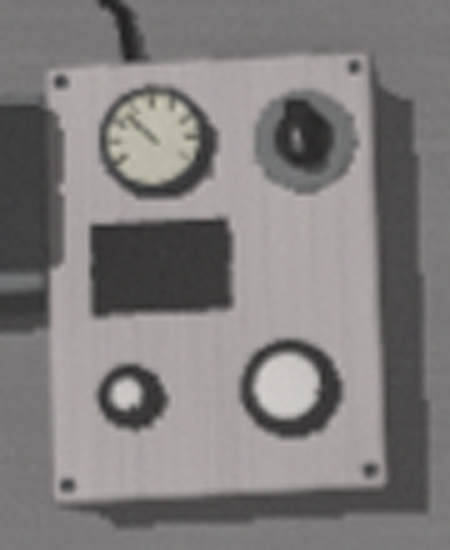

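Positions: low lid (0.606, -0.216), gauge (0.613, 0.232), button (0.481, 0.156). I'll close the fingers and move toward the low cup at safe height.

```bash
cat > go.py <<'E'
import sys
from h import *
from scipy.spatial.transform import Rotation as Ro
s=arm.sense();R=Ro.from_euler("xyz",s["eef_rot"],degrees=True)
g=np.array(list(map(float,sys.argv[1:4])))
print("t",round(s["t"],2),"pos",s["eef_pos"].round(4),"rot",s["eef_rot"].round(2),"F",s["force"].round(1),"w",round(s["width"],4),"vmax",abs(s["qvel"]).max().round(2))
print("shift mm",(R.inv().apply(g-s["eef_pos"])*1000).round(1))
E
python3 -m creep '9 -4 0 0 0 0;36 -18 0 0 0 0;72 -35 0 0 0 0;108 -53 0 0 0 0;148 -72 0 0 0 0;189 -92 0 0 0 0;229 -112 0 0 0 0;269 -132 0 0 0 0' 0 20
python3 go.py .606 -.216 .20
python3 - <<'E'
from h import *
for u,v in((197,268),(200,322),(225,300)):
  print(world("top",np.load("top.npy"),u*.7,v*.7).round(3))
E
```

```text
t: 0.9
eef_pos: [0.3894, -0.4039, 0.25]
eef_rot: [-180.0, -0.0, 15.1]
force: [-0.1, -0.4, 0.0]
width: -0.0001
gripper_force: 0.0
t 0.9 pos [ 0.3894 -0.4039  0.25  ] rot [-1.80e+02 -1.00e-02  1.51e+01] F [-0.1 -0.4  0. ] w -0.0001 vmax 48.56
shift mm [ 258.1 -125.    50.1]
[ 0.724  0.411 -0.   ]
[0.573 0.344 0.213]
[0.637 0.328 0.097]
```

```bash
python3 -m creep '40 -19 0 0 0 0;80 -39 0 0 0 0;120 -58 10 0 0 0;160 -78 20 0 0 0;195 -95 30 0 0 0;227 -110 40 0 0 0;250 -121 48 0 0 0;260 -126 50 0 0 0'
python3 -m creep '0 0 0 0 0 0;0 0 0 0 0 0'
python3 go.py .606 -.216 .086
python3 - <<'E'
from h import *
im,d=arm.snapshot("scene");cv2.imwrite("pics/low1.png",cv2.resize(im[200:350,130:330,::-1],(800,600)))
E
```

```text
t: 1.7
eef_pos: [0.6074, -0.2127, 0.1984]
eef_rot: [-179.8, 0.1, 15.3]
force: [-0.4, -0.1, -0.2]
width: 0.0001
gripper_force: 0.0
t: 1.9
eef_pos: [0.6055, -0.2182, 0.2004]
eef_rot: [179.9, 0.0, 15.0]
force: [-0.5, -0.5, -0.4]
width: -0.0001
gripper_force: 0.0
t 1.9 pos [ 0.6055 -0.2182  0.2004] rot [1.7995e+02 2.0000e-02 1.4990e+01] F [-0.5 -0.5 -0.4] w -0.0001 vmax 1.01
shift mm [  1.1  -2.1 114.4]
```

View pics/low1.png

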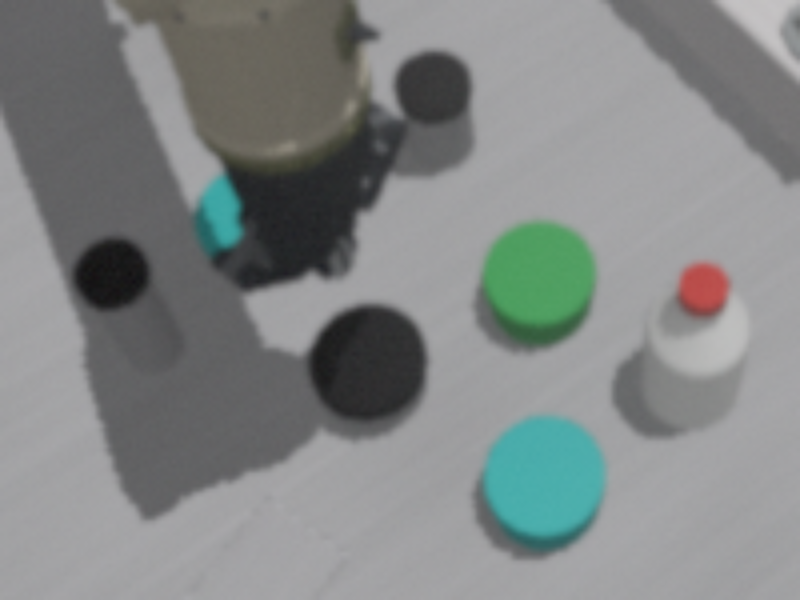

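Fingers are shut, above and behind the black low lid (crop centre 369,362), which is the same spot as before. Next I descend to hover and hold.

```bash
python3 -m creep '0 0 10 0 0 0;1 0 30 0 0 0;2 -1 55 0 0 0;2 -1 80 0 0 0;2 -1 98 0 0 0;2 -1 108 0 0 0;2 -1 112 0 0 0;2 -1 113 0 0 0'
python3 -m creep '0 0 0 0 0 0;0 0 0 0 0 0;0 0 0 0 0 0' 
python3 go.py .607 -.217 .086
python3 - <<'E'
from h import *
im,d=arm.snapshot("scene");cv2.imwrite("pics/low2.png",cv2.resize(im[220:350,130:300,::-1],(785,600)))
E
```

```text
t: 2.75
eef_pos: [0.6078, -0.216, 0.0872]
eef_rot: [180.0, -0.0, 15.0]
force: [-0.2, 0.4, -0.1]
width: -0.0
gripper_force: 0.0
t: 3.05
eef_pos: [0.6084, -0.2155, 0.0879]
eef_rot: [180.0, -0.1, 15.1]
force: [1.0, 0.2, 0.4]
width: -0.0
gripper_force: 0.0
t 3.05 pos [ 0.6084 -0.2155  0.0879] rot [ 1.7996e+02 -7.0000e-02  1.5060e+01] F [1.  0.2 0.4] w -0.0 vmax 0.18
shift mm [-1.7  1.1  1.9]
```

View pics/low2.png

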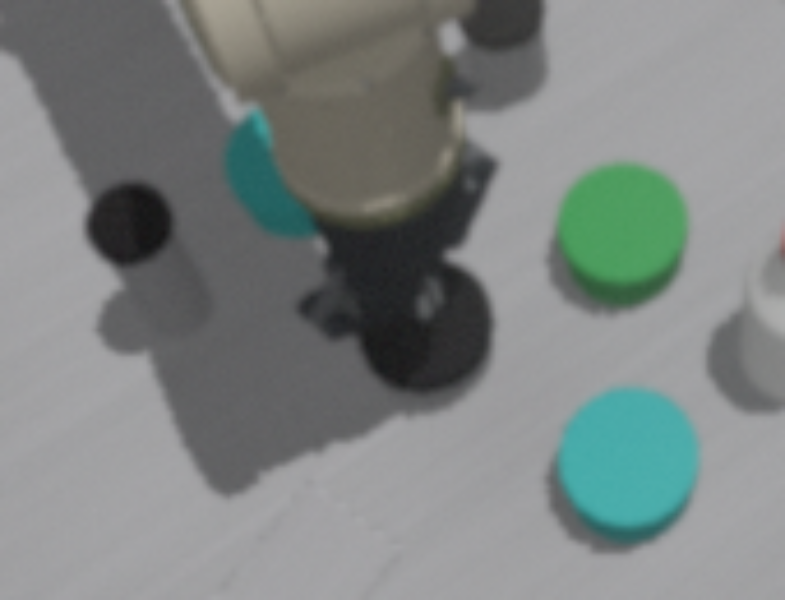

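The fingertips hover over the black low lid, whose disc spans about (360–490, 265–390), with no contact. Holding here for over two seconds.

```bash
python3 -m creep '-1 1 2 0 0 0;-1 1 2 0 0 0;-1 1 2 0 0 0;-1 1 2 0 0 0;-1 1 2 0 0 0;-1 1 2 0 0 0;-1 1 2 0 0 0;-1 1 2 0 0 0'
for i in 1 2 3; do python3 -m creep '0 0 0 0 0 0;0 0 0 0 0 0;0 0 0 0 0 0;0 0 0 0 0 0;0 0 0 0 0 0;0 0 0 0 0 0;0 0 0 0 0 0;0 0 0 0 0 0' | head -2; done
python3 -m creep '0 0 -10 0 0 0;0 0 -35 0 0 0;0 0 -70 0 0 0;0 0 -105 0 0 0;0 0 -135 0 0 0;0 0 -155 0 0 0;0 0 -164 0 0 0;0 0 -164 0 0 0'
python3 go.py .614 .232 .25
```

```text
t: 3.9
eef_pos: [0.6072, -0.2166, 0.085]
eef_rot: [-180.0, -0.0, 15.1]
force: [0.5, 0.9, -0.4]
width: 0.0001
gripper_force: 0.0
t: 4.7
eef_pos: [0.6072, -0.2166, 0.085]
t: 5.5
eef_pos: [0.6072, -0.2166, 0.085]
t: 6.3
eef_pos: [0.6072, -0.2167, 0.085]
t: 7.1
eef_pos: [0.6077, -0.2168, 0.2508]
eef_rot: [179.9, -0.1, 15.1]
force: [0.1, -0.9, -1.3]
width: 0.0002
gripper_force: 0.0
t 7.1 pos [ 0.6077 -0.2168  0.2508] rot [ 1.7991e+02 -1.4000e-01  1.5060e+01] F [ 0.1 -0.9 -1.3] w 0.0002 vmax 2.78
shift mm [ 1.227e+02 -4.317e+02  4.000e-01]
```

```bash
python3 -m creep '2 -8 0 0 0 0;8 -29 0 0 0 0;17 -60 0 0 0 0;26 -93 0 0 0 0;36 -126 0 0 0 0;45 -158 0 0 0 0;54 -190 0 0 0 0;61 -216 0 0 0 0'
python3 -m creep '9 -32 0 0 0 0;18 -64 0 0 0 0;27 -96 0 0 0 0;36 -128 0 0 0 0;45 -160 0 0 0 0;53 -188 0 0 0 0;58 -208 0 0 0 0;61 -216 0 0 0 0'
python3 -m creep '0 0 3 0 0 0;0 0 15 0 0 0;0 0 30 0 0 0;0 0 42 0 0 0;0 0 50 0 0 0;0 0 50 0 0 0'
python3 go.py .614 .232 .158
python3 - <<'E'
from h import *
im,d=arm.snapshot("scene");cv2.imwrite("pics/g1.png",cv2.resize(im[60:270,250:530,::-1],(800,600)))
E
```

```text
t: 7.9
eef_pos: [0.6088, 0.0109, 0.2472]
eef_rot: [-179.9, 0.1, 15.2]
force: [0.9, -1.1, 0.0]
width: 0.0002
gripper_force: 0.0
t: 8.7
eef_pos: [0.6107, 0.2357, 0.2471]
eef_rot: [-179.9, 0.2, 15.3]
force: [-0.8, -0.2, -0.0]
width: -0.0001
gripper_force: 0.0
t: 9.3
eef_pos: [0.6121, 0.2312, 0.197]
eef_rot: [180.0, 0.2, 15.0]
force: [0.2, -0.6, -0.5]
width: -0.0002
gripper_force: 0.0
t 9.3 pos [0.6121 0.2312 0.197 ] rot [1.7997e+02 1.7000e-01 1.5020e+01] F [ 0.2 -0.6 -0.5] w -0.0002 vmax 2.04
shift mm [ 2.1 -0.3 39. ]
```

View pics/g1.png

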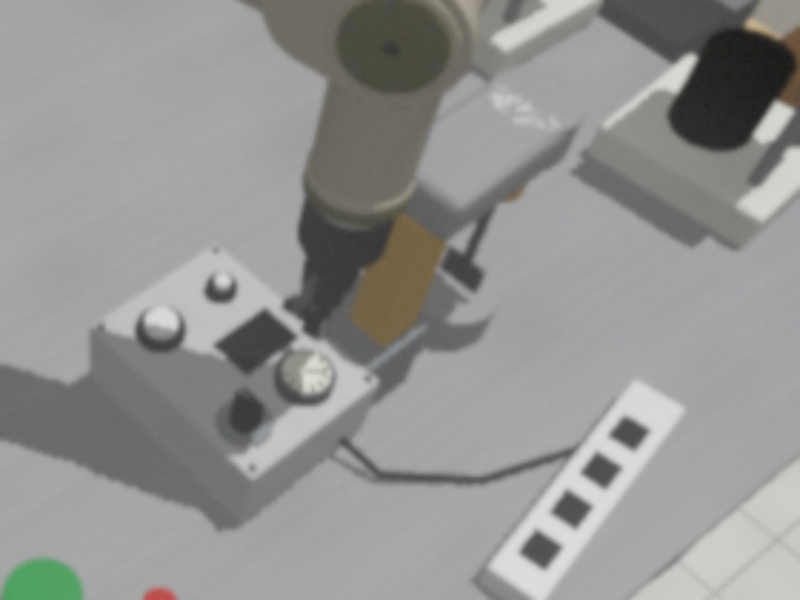

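The fingertips (about 312,330) are above the gauge (305,375), and the wrist is clear of the brass column (400,280). I'll lower to hover and hold.

```bash
python3 -m creep '0 0 4 0 0 0;1 0 14 0 0 0;1 0 25 0 0 0;2 0 33 0 0 0;2 0 37 0 0 0;2 0 38 0 0 0;2 0 38 0 0 0;2 0 38 0 0 0'
for i in 1 2 3; do python3 -m creep '0 0 0 0 0 0;0 0 0 0 0 0;0 0 0 0 0 0;0 0 0 0 0 0;0 0 0 0 0 0;0 0 0 0 0 0;0 0 0 0 0 0;0 0 0 0 0 0' | head -4; done
python3 -m creep '0 0 -5 0 0 0;0 0 -18 0 0 0;0 0 -32 0 0 0;0 0 -42 0 0 0;0 0 -46 0 0 0;0 0 -46 0 0 0'
python3 go.py .482 .1555 .205
```

```text
t: 10.15
eef_pos: [0.6149, 0.2329, 0.1615]
eef_rot: [-180.0, -0.0, 15.1]
force: [-0.8, -0.4, 0.7]
width: 0.0003
gripper_force: 0.0
t: 10.95
eef_pos: [0.6147, 0.2327, 0.161]
eef_rot: [-180.0, -0.0, 15.1]
force: [-0.8, 0.1, -0.1]
t: 11.75
eef_pos: [0.6147, 0.2327, 0.1611]
eef_rot: [-180.0, -0.0, 15.1]
force: [-0.5, 0.3, -0.4]
t: 12.55
eef_pos: [0.6147, 0.2327, 0.1611]
eef_rot: [-180.0, -0.0, 15.1]
force: [0.2, 0.9, 1.0]
t: 13.15
eef_pos: [0.6151, 0.2329, 0.2083]
eef_rot: [-180.0, -0.1, 15.1]
force: [0.1, -0.6, -0.1]
width: -0.0003
gripper_force: 0.0
t 13.15 pos [0.6151 0.2329 0.2083] rot [-1.7999e+02 -1.1000e-01  1.5060e+01] F [ 0.1 -0.6 -0.1] w -0.0003 vmax 1.51
shift mm [-148.6   40.2    3. ]
```

```bash
python3 -m creep '-8 2 0 0 0 0;-32 9 0 0 0 0;-64 17 0 0 0 0;-96 26 0 0 0 0;-124 33 0 0 0 0;-142 38 0 0 0 0;-149 40 0 0 0 0;-149 40 0 0 0 0'
python3 -m creep '0 0 5 0 0 0;0 0 20 0 0 0;0 0 35 0 0 0;0 0 43 0 0 0;0 0 46 0 0 0;0 0 46 0 0 0;0 0 46 0 0 0'
python3 go.py .482 .1555 .139
python3 - <<'E'
from h import *
im,d=arm.snapshot("scene");cv2.imwrite("pics/b1.png",cv2.resize(im[110:260,250:450,::-1],(800,600)))
E
```

```text
t: 13.95
eef_pos: [0.4805, 0.1547, 0.207]
eef_rot: [180.0, 0.0, 15.0]
force: [-0.8, -0.2, 0.7]
width: -0.0002
gripper_force: 0.0
t: 14.65
eef_pos: [0.4816, 0.1557, 0.1615]
eef_rot: [-180.0, -0.0, 15.1]
force: [0.2, 0.7, -0.5]
width: -0.0002
gripper_force: 0.0
t 14.65 pos [0.4816 0.1557 0.1615] rot [-1.7999e+02 -4.0000e-02  1.5070e+01] F [ 0.2  0.7 -0.5] w -0.0002 vmax 0.46
shift mm [ 0.3  0.3 22.5]
```

View pics/b1.png

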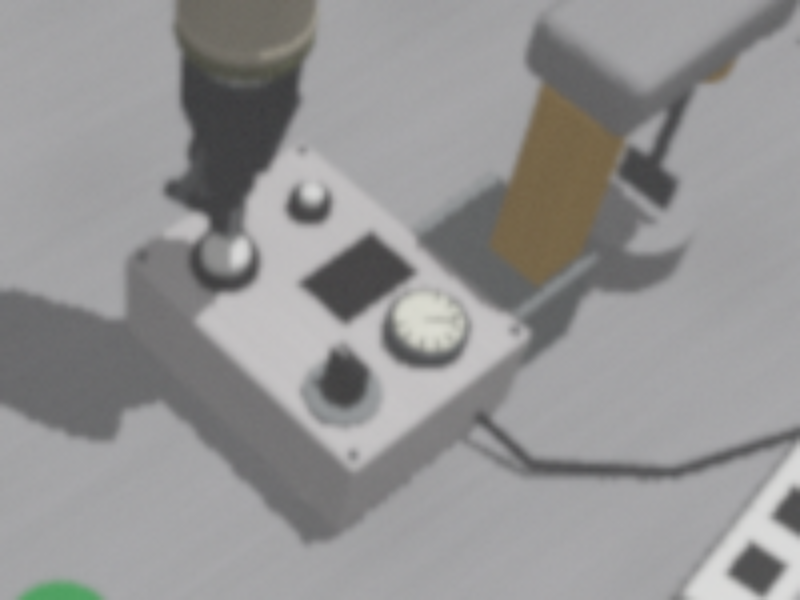

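The fingertips (about 230,225) are straight above the large button (225,255). I'll press in small steps while watching the force.

```bash
python3 -m creep '0 0 4 0 0 0;0 0 10 0 0 0;0 0 16 0 0 0;0 0 19 0 0 0;0 0 20 0 0 0;0 0 20 0 0 0' | sed -n 1,4p
for i in 1 2 3 4; do python3 -m creep '0 0 1 0 0 0;0 0 2 0 0 0;0 0 2 0 0 0' | sed -n 1,4p; done
```

```text
t: 15.3
eef_pos: [0.4811, 0.1554, 0.1408]
eef_rot: [-180.0, 0.0, 15.1]
force: [0.7, 0.7, -0.1]
t: 15.6
eef_pos: [0.4812, 0.1554, 0.139]
eef_rot: [-180.0, -0.0, 15.1]
force: [-0.2, -0.1, 0.4]
t: 15.9
eef_pos: [0.4813, 0.1554, 0.1371]
eef_rot: [-180.0, -0.0, 15.1]
force: [-0.8, -1.5, 1.3]
t: 16.2
eef_pos: [0.4813, 0.1554, 0.1351]
eef_rot: [-180.0, -0.0, 15.1]
force: [-1.8, -0.6, 2.6]
t: 16.5
eef_pos: [0.4813, 0.1554, 0.133]
eef_rot: [-180.0, -0.0, 15.1]
force: [-0.9, -0.5, 3.3]
```

```bash
for i in 1 2; do python3 -m creep '0 0 1 0 0 0;0 0 1 0 0 0;0 0 1 0 0 0' | sed -n 1,4p; done
```

```text
t: 16.8
eef_pos: [0.4813, 0.1554, 0.1327]
eef_rot: [180.0, -0.0, 15.1]
force: [-2.9, -0.6, 10.1]
t: 17.1
eef_pos: [0.4814, 0.1555, 0.1326]
eef_rot: [180.0, -0.1, 15.1]
force: [-6.3, -3.3, 17.9]
```

The stop is reached: force rose from 4 N to 18 N with no more travel. Now I release and move clear.

```bash
python3 -m creep '0 0 -2 0 0 0;0 0 -6 0 0 0;0 0 -12 0 0 0;0 0 -30 0 0 0;0 0 -60 0 0 0;0 0 -90 0 0 0;0 0 -110 0 0 0;0 0 -118 0 0 0'
python3 -m creep '0 0 0 0 0 0;0 0 0 0 0 0;0 0 0 0 0 0'
python3 - <<'E'
from h import *
im,d=arm.snapshot("scene");cv2.imwrite("pics/end.png",cv2.resize(im[:,:,::-1],(800,600)))
print(world("scene",d,(437+.5)*.7,(247+.5)*.7))
E
```

```text
t: 17.9
eef_pos: [0.4818, 0.1557, 0.2511]
eef_rot: [-180.0, -0.2, 15.1]
force: [0.8, -0.1, 0.4]
width: -0.0001
gripper_force: 0.0
t: 18.2
eef_pos: [0.4805, 0.1551, 0.2475]
eef_rot: [-180.0, 0.1, 15.1]
force: [-0.4, -0.1, -0.2]
width: -0.0
gripper_force: 0.0
[0.48621898 0.15378817 0.11948829]
```

View pics/end.png

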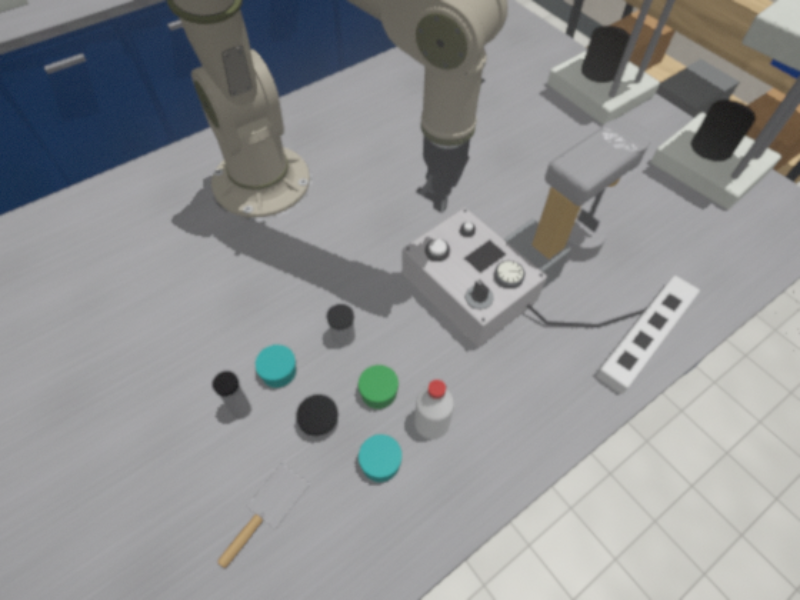

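The tool is clear, the button (437,247) is back up at about 120 mm, and the cups, bottle and spatula are where they started.

```bash
python3 -c "from rig import arm; print(arm.close_job())"
```

```text
the job is handed in; nothing more can be done
None
```

The job is handed in at about 18 s: I held over the low cup's lid (21 mm above) and then the gauge (25 mm above) for over two seconds each without touching, pressed the large button to its stop at about 18 N, and moved clear with it sprung back up and nothing else moved.

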